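# Turn a loaf out of its tin onto the display tray

### The job

The loaf on the sloping display stand is still in its baking tin, with the loose wooden serving tray laid over the tin as a lid. Pinch tray and tin together, turn them over so that they stay joined, lay the closed pair back on the stand's slope, tray side down against the ledge, and let go; then draw the tin off by its tab so that the loaf is left lying in the tray on the stand, and stand the empty tin on edge, tab up, in the narrow crate. Drop nothing, and do not shift the jar, the cans or the carton.

Things in the scene. Friction and masses are not known exactly. Their poses are not given: they have to be found in the camera images.
- stand: fixed wooden display stand, 156 mm wide (y), about 150 mm deep. Its face slopes down at 50 deg from horizontal towards its +x (away from the robot and to its left). In its frame up-slope is U = (-0.643, 0, 0.766), off the face N = (0.766, 0, 0.643). Across the foot of the face a ledge stands 14 mm high (along N). Legs at the two sides only. Origin: on the counter under its middle, z up
- seat (a point): point on the slope of the stand, mid width, 61 mm up from the ledge: where the middle of the tray's outer face lies when the tray rests on the slope against the ledge; axes as the stand's
- tin: dark steel tin, 110 (x) by 130 (y) by 50 mm deep (z) outside, walls and floor 4 mm, about 0.2 kg. Origin: centre of the floor's outside; z points out of its mouth. At the start it leans floor-down on the slope, +x end against the ledge, -x end on top, from where a tab sticks out: 30 mm long, 40 wide (y), 10 thick (z), its mid-thickness 26 mm from the floor's outside
- tin_tab (a point): middle of the tin's tab, 15 mm out from the tin's end wall; axes as the tin's
- tin_mouth (a point): centre of the tin's mouth, in the plane of its rim (50 mm from the outside of its floor); axes as the tin's
- lid: loose wooden tray laid over the tin's mouth as its lid, no catch: plate 122 (x) by 142 (y) by 5 mm, with a rim 4 mm thick, 12 mm high all round, outside the tin with 2 mm play on each side. Origin: centre of the plate's inner face, which rests on the tin's rim; z points away from the tin. Tin and lid closed are 55 mm thick together. About 0.15 kg
- lid_out (a point): centre of the tray's flat outer face, 5 mm from its origin along z; axes as the tray's
- loaf: flat brown loaf, rigid, 92 mm (x) by 112 mm (y) by 38 mm (z), 0.18 to 0.35 kg, loose inside the closed tin and unseen at first. Origin: its centre.
- crate: fixed narrow plywood crate for empty tins, open on top, 96 (x) by 176 (y) by 80 mm high, walls and floor 8 mm, inside 80 by 160 mm. A tin stands in it on edge, tab up, its 130 mm side along the crate's y. It is left or right of the stand. Origin: centre of its underside, z up
- crate_top (a point): centre of the crate's open top, 80 mm above the counter
- fruit: fixed white bowl of green apples, 176 mm wide, 136 mm high, on the other side of the stand from the crate; origin: centre of its underside
- jar: bystander: glass jar, 68 mm across, 100 mm high; origin at its underside
- can: bystander: food can, 66 mm across, 85 mm high; origin at its underside
- can2: bystander: low food can, 74 mm across, 70 mm high; origin at its underside
- carton: bystander: cardboard carton, 70 by 110 by 60 mm high; origin at its underside
- foot (a point): mid-width point of the corner where the stand's face meets its ledge, at (0.050, 0, 0.045) from the stand's origin, axes as the stand's. The face is a plate 8 mm thick that reaches 112 mm up the slope from here; from 55 mm up, its middle is cut away 84 mm wide, open at the top, so that a finger passes under what lies there
Things that resemble listed ones, but are neither listed nor needed, are in the scene too. Of the things shaped like the lid, the wooden one is meant.

How it is judged:
By the outcome, as a careful person would: the job done as asked, in the order asked, and still so for the second after the job is handed in, with the robot touching nothing.
It also fails if it takes over 56 s, if anything falls off the work surface, if the arm or the gripper's body presses on something with over 40 N, if the wrist force passes 120 N, or if a joint passes its speed limit or range.

### The arm

A 6-joint arm with a two-finger parallel gripper is mounted at the origin on the work surface. World frame = base frame: x ahead of the robot, y to its left, z up, the work surface at z = 0. Lengths are in m, angles in rad, forces in N, time in s.
With the tool pointing down it reaches from about 0.4 to 0.925 m from the base axis. Payload 3.4 kg.
Tool frame: the origin (TCP) lies at the very end of the fingers, on their centre line; the grasp point (between the pads) lies 19 mm behind it (robot.tcp_to_grasp is the distance from the TCP to the grasp point, in m); y points along the fingers, z is the direction in which the jaws open and shut, and the axes are right-handed (so a half turn about y gives the same grasp; the last joint's range is limited). The gripper opens to 85 mm and grips with 20 to 120 N. Pads are 22 mm wide; open, the fingers measure 114 mm over their backs; the gripper's body (76 mm by 85 mm) begins 54 mm behind the grasp point. The pads swing forward as they close: fully open they stand 13 mm farther back than shut.
Start: joints at [1.125, 0.307, 1.506, -0, 1.328, -0.073], TCP at [0.209, 0.536, 0.231] pointing down, gripper open.
Joint ranges: [-3.12, 3.12], [-1.05, 2.28], [0.14, 2.33], [-1.42, 4.57], [0.1, 2.73], [-2.68, 2.68]. Speed limits (rad/s): [2.57, 2.57, 3.14, 3.14, 3.14, 3.14].

### API

Orientations are given as a unit quaternion [w, x, y, z].
In Python, from rig import robot, get_image, calibration, ticket gives the robot as it stands. The module is installed in compiled form; this text tells all that it offers.
- The arm moves only by the tool arm_command, never from a script. Its argument "plan" is a list of rows, each a list of 7 numbers: the closure in counts, from 0 (fully open) to 255 (shut), then the shift along the tool's x, y, z in mm, then the turn, a rotation vector about the tool's x, y, z in degrees. A call has 1 to 20 rows; each row is the pose to reach, as a shift and turn from the pose measured when the call began, along the tool's axes at that moment; what a row does not reach only later rows make up. A row lasts 1/12 s, in which the tool goes at most 41.7 mm and 7.16 degrees, less where a joint would pass 70% of its speed; a pose out of reach is approached as far as the arm can. A call with a gripper value outside its range is refused whole. The fingers move at their own pace and stop on an object; the grip force is fixed at half the most. Time passes only in rows, so rows that repeat a pose let the fingers close. It gives the time, the measured TCP pose, the force and the opening at its end, in the units of the state.
- robot.state(): the state, without advancing time (a new reading comes with each control period).
- get_image(name): name is "scene" or "top" or "wrist"; returns the picture (480x640x3 uint8, blue, green, red); there is no depth.
- calibration(name): a dict with "mtx" (3x3 intrinsics, pixels), "camera_from_world" (4x4, takes a point from world to camera coordinates). Camera axes: x right, y down, z forward; pixel columns grow to the right and rows downward; lengths in m; the calibration is good to about 2 mm. A picture is of the moment at which its call begins: read the wrist's pose just before it. calibration takes no time and is no camera call; for the wrist camera it gives the pose at the moment of the call.
- ticket.close_job(): hands the job in, once; it reports no verdict.
The state is a dict: "time": time; "q": joint angles; "joint_velocities": joint speeds; "tau": joint torques, N m; "eef_pos": TCP position; "eef_rot": TCP orientation; "contact_force": force on the tool from outside, world axes, zero at the start; "torque": the same for the moment, N m; "width": finger opening in m.
Only numpy, scipy, OpenCV 4.12 (cv2) and the standard library are available. Lean on these libraries where they do the work, as an engineer would, in place of code of your own. Each camera call takes 0.05 s, during which the arm holds its last target.

## Working session

There is one attempt and no reset: what is moved stays moved. The work goes in short steps, Python scripts to look and compute and a tool call to move; the robot and the scene stay as the last step left them, time stands still between calls to the robot, and variables do not carry over. Pictures are saved under pics/ and viewed, and the job is handed in when it is done.

Besides the shell and the picture viewer there is one more tool, called after ">>>" as name(argument=value, ...) on one line, values as JSON. arm_command: Moves the arm, as the interface text tells. Its arguments: {"type":"object","properties":{"plan":{"type":"array"}},"required":["plan"]}

```bash
ls; mkdir -p pics
python3 - <<'E'
from rig import robot,get_image,calibration,ticket
import cv2
s=robot.state();print(s)
for n in ["scene","top","wrist"]:
    cv2.imwrite(f"pics/{n}0.png",get_image(n)); c=calibration(n); print(n,c)
print(robot.tcp_to_grasp)
E
```

```text
pics
{'time': 0.0, 'q': array([ 1.12453034e+00,  3.07555085e-01,  1.50768609e+00, -5.20108936e-06,
        1.32841885e+00, -7.35065734e-02]), 'joint_velocities': array([-3.06926899e-04, -5.51638338e-04,  1.00413105e-03, -1.27969263e-03,
        7.96578081e-04, -7.33992847e-07]), 'tau': array([ 2.67925352e-04, -4.57560074e+01, -2.51918453e+01,  2.12495597e-04,
        1.35477688e-02, -9.26927527e-06]), 'eef_pos': array([0.20912669, 0.53485604, 0.23038653]), 'eef_rot': array([-0.69415364,  0.69556732, -0.13121426,  0.13084206]), 'contact_force': array([-0.38954587, -0.14312958, -0.43202748]), 'torque': array([ 0.01652311, -0.02109836,  0.04211175]), 'width': 0.08527918838292987}
scene {'mtx': array([[526.70540059,   0.        , 315.70050165],
       [  0.        , 526.70540059, 242.54862183],
       [  0.        ,   0.        ,   1.        ]]), 'camera_from_world': array([[ 0.23674752,  0.97148171, -0.01318744, -0.154128  ],
       [ 0.82349483, -0.20784922, -0.5278778 , -0.31270744],
       [-0.51556463,  0.11411397, -0.84921795,  1.72064005],
       [ 0.        ,  0.        ,  0.    
[... 294 characters left out ...]

       [-9.95800855e-01, -1.77303840e-03, -9.15287598e-02,
         4.65149771e-01],
       [ 9.15353843e-02, -4.10794118e-03, -9.95793351e-01,
         1.54445744e+00],
       [ 0.00000000e+00,  0.00000000e+00,  0.00000000e+00,
         1.00000000e+00]])}
wrist {'mtx': array([[420.42808354,   0.        , 320.01392642],
       [  0.        , 420.42808354, 238.46712906],
       [  0.        ,   0.        ,   1.        ]]), 'camera_from_world': array([[ 0.36345026,  0.93161241, -0.0014959 , -0.57303142],
       [ 0.88717817, -0.34562423,  0.3057103 , -0.04031924],
       [ 0.28428649, -0.11243762, -0.9521234 ,  0.3795654 ],
       [ 0.        ,  0.        ,  0.        ,  1.        ]])}
0.0187
```

View pics/scene0.png

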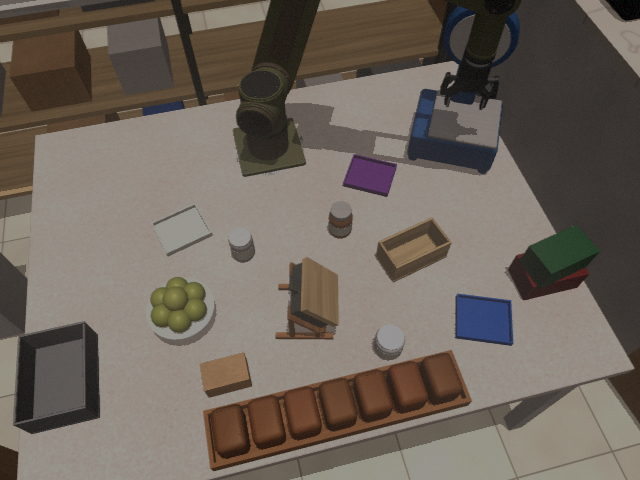

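View pics/top0.png

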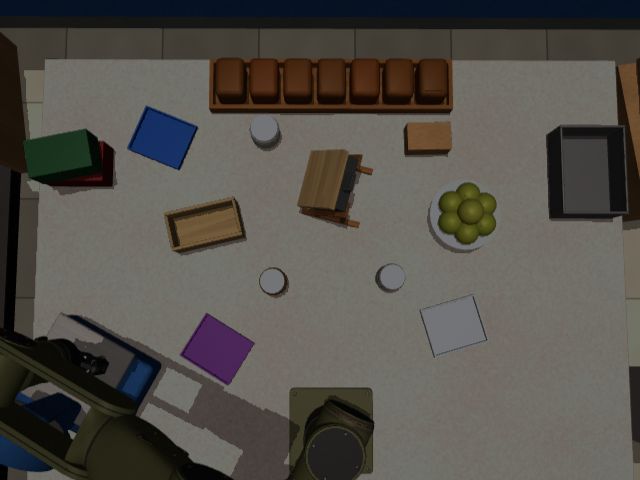

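View pics/wrist0.png

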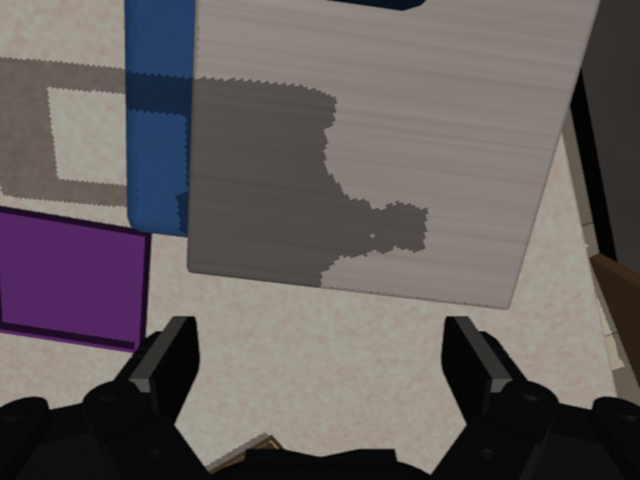

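Run:
```python
import cv2,numpy as np
t=cv2.imread('pics/top0.png');s=cv2.imread('pics/scene0.png')
a=cv2.resize(t[130:250,270:400],None,fx=6,fy=5,interpolation=cv2.INTER_CUBIC)
a=cv2.resize(t[130:240,270:400],None,fx=5,fy=5,interpolation=cv2.INTER_CUBIC)
b=cv2.resize(s[245:350,265:350],None,fx=5.5,fy=5.5,interpolation=cv2.INTER_CUBIC)
cv2.imwrite('pics/ta.png',np.clip(a*1.6,0,255).astype('uint8'));cv2.imwrite('pics/sa.png',np.clip(b*1.6,0,255).astype('uint8'))
```

```text
(no output)
```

View pics/ta.png

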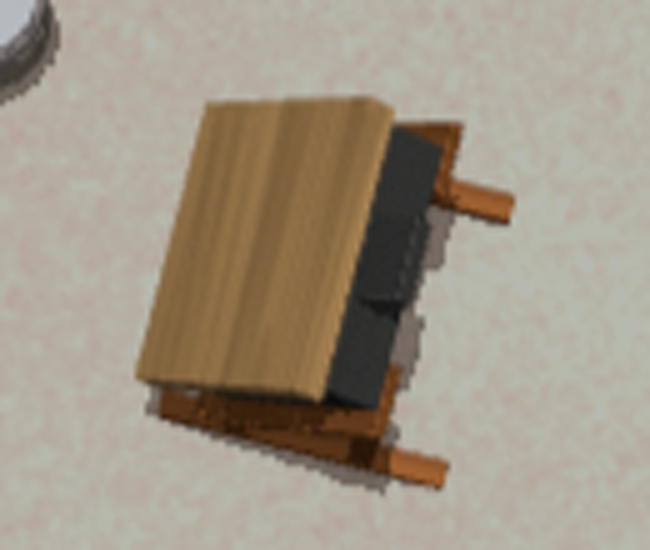

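View pics/sa.png

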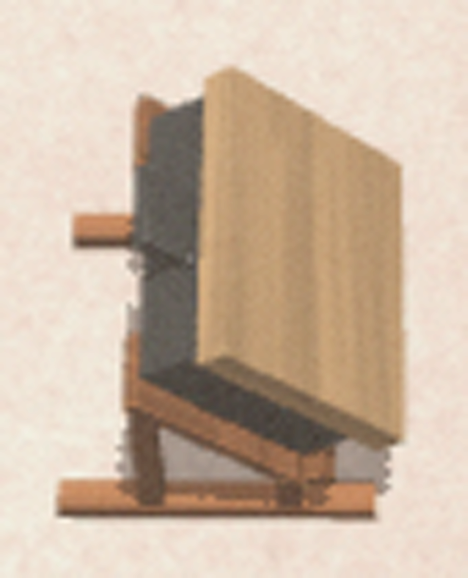

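```bash
cat > h.py <<'E'
import cv2,numpy as np
from rig import robot,get_image,calibration,ticket
from scipy.spatial.transform import Rotation as R
def P(n):
    c=calibration(n);return c['mtx']@c['camera_from_world'][:3]
def tri(pt,ps,n1='top',n2='scene'):
    X=cv2.triangulatePoints(P(n1),P(n2),np.array(pt,float).reshape(2,1),np.array(ps,float).reshape(2,1))[:,0];return X[:3]/X[3]
def proj(n,X):
    p=P(n)@np.append(X,1);return p[:2]/p[2]
def onz(n,px,z):
    c=calibration(n);T=np.linalg.inv(c['camera_from_world']);d=T[:3,:3]@np.linalg.inv(c['mtx'])@np.array([px[0],px[1],1.]);o=T[:3,3];return o+d*(z-o[2])/d[2]
def tool(): 
    s=robot.state();q=s['eef_rot'];return s['eef_pos'],R.from_quat([q[1],q[2],q[3],q[0]])
def delta(p,Rt):
    """target TCP p and rotation (world) -> shift mm in tool axes, rotvec deg in tool axes"""
    p0,R0=tool();return np.round(R0.inv().apply(p-p0)*1000,1),np.round(np.degrees((R0.inv()*Rt).as_rotvec()),2)
E
python3 - <<'E'
from h import *
t={'A':(207,103),'B':(370,97),'C':(306,401),'D':(138,380)}
s={'A':(400,437),'B':(222,357),'C':(235,68),'D':(400,165)}
X={}
for k in t:
    a=np.array(t[k])/5+[270,130]-.4; b=np.array(s[k])/5.5+[265,245]-.4
    X[k]=tri(a,b); print(k,X[k].round(4), (proj('top',X[k])-a).round(2),(proj('scene',X[k])-b).round(2))
d=lambda a,b:np.linalg.norm(X[a]-X[b])
print(d('A','B'),d('C','D'),d('A','D'),d('B','C'))
U=(X['B']-X['A']+X['C']-X['D']);U/=np.linalg.norm(U);Y=(X['A']-X['D']+X['B']-X['C']);Y/=np.linalg.norm(Y)
print(U,Y,U@Y,np.cross(U,Y),sum(X.values())/4)
E
```

```text
A [0.6864 0.0491 0.0757] [0.39 0.08] [ 0.55 -0.03]
B [ 0.6682 -0.0264  0.1632] [0.45 0.08] [ 0.63 -0.03]
C [0.5271 0.007  0.1587] [-1.13 -0.23] [-1.48  0.06]
D [0.5494 0.0839 0.0718] [-0.11 -0.02] [-0.15  0.01]
0.11694068712663079 0.11814773502705007 0.1413755152102645 0.1450238533559518
[-0.17208562 -0.64815522  0.74180951] [ 0.97079291 -0.23813928  0.02916883] 0.008929425927737834 [0.15774805 0.72516295 0.67020483] [0.60778155 0.02842036 0.11738448]
```

Run:
```python
import cv2,numpy as np
t=cv2.imread('pics/top0.png');s=cv2.imread('pics/scene0.png')
a=cv2.resize(t[185:265,150:260],None,fx=7,fy=7,interpolation=cv2.INTER_CUBIC)
b=cv2.resize(s[205:290,365:465],None,fx=7,fy=7,interpolation=cv2.INTER_CUBIC)
cv2.imwrite('pics/tc.png',np.clip(a*1.6,0,255).astype('uint8'));cv2.imwrite('pics/sc.png',np.clip(b*1.6,0,255).astype('uint8'))
```

```text
(no output)
```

View pics/tc.png

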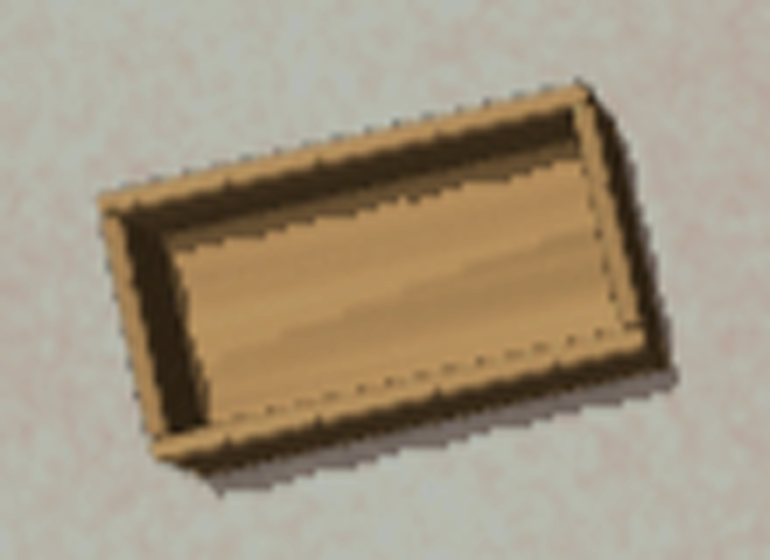

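View pics/sc.png

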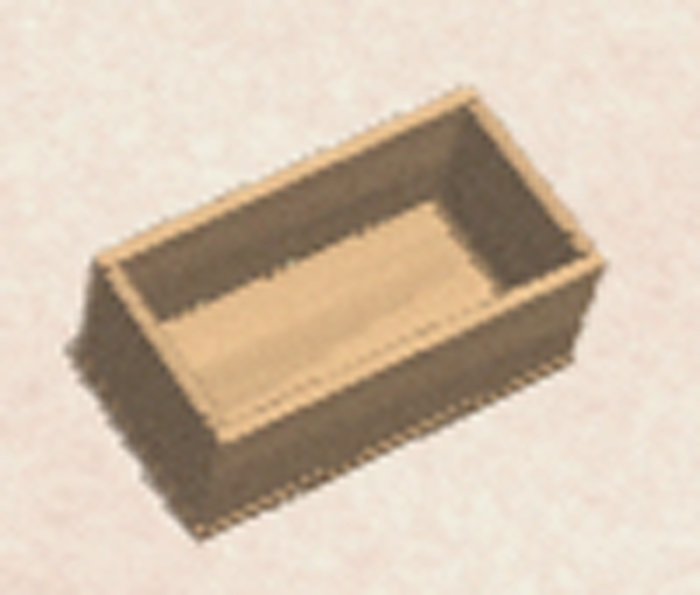

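Run:
```python
from h import *
T=[(100,200),(586,87),(642,345),(155,455)];S=[(605,260),(222,442),(95,260),(468,88)]
X=[]
for t,s in zip(T,S):
    a=np.array(t)/7+[150,185]-.4;b=np.array(s)/7+[365,205]-.4
    x=tri(a,b);X.append(x);print(x.round(4),onz('top',a,.08).round(4),onz('scene',b,.08).round(4))
X=np.array(X);print([np.linalg.norm(X[i]-X[(i+1)%4]).round(4) for i in range(4)],X.mean(0))
Y=X[0]-X[1]+X[3]-X[2];print(np.degrees(np.arctan2(Y[1],Y[0])))
for n,L,W,o,f in(('top',T,0,(150,185),7),('scene',S,0,(365,205),7)):
    x=np.array([onz(n,np.array(t)/7+o-.4,.08) for t in L]);Y=x[0]-x[1]+x[3]-x[2];Z=x[0]-x[3]+x[1]-x[2];print(n,x.mean(0),np.degrees(np.arctan2(Y[1],Y[0])),np.degrees(np.arctan2(Z[1],Z[0])))
```

```text
[0.5294 0.4084 0.0768] [0.5289 0.4074 0.08  ] [0.5312 0.4073 0.08  ]
[0.5696 0.2398 0.0758] [0.5689 0.2393 0.08  ] [0.5717 0.2386 0.08  ]
[0.4792 0.219  0.0732] [0.4786 0.2187 0.08  ] [0.483  0.2164 0.08  ]
[0.4402 0.3865 0.0767] [0.4401 0.3864 0.08  ] [0.4421 0.3843 0.08  ]
[np.float64(0.1733), np.float64(0.0928), np.float64(0.172), np.float64(0.0918)] [0.50459491 0.31339649 0.0756346 ]
103.26285876625805
top [0.50412685 0.31292894 0.08      ] 103.16021074910456 13.072466328022292
scene [0.50698086 0.31164586 0.08      ] 103.61123496132707 14.271667857239429
```

```bash
cat >> h.py <<'E'
yaw=np.radians(76.2); xs=np.array([np.cos(yaw),np.sin(yaw),0]); zs=np.array([0,0,1.])
U=-.643*xs+.766*zs; N=.766*xs+.643*zs; YS=np.cross(zs,xs)
lid0=np.array([.6085,.0275,.121])   # lid outer face centre at start
foot=lid0-.053*U-.055*N
def Rt(y,z): return R.from_matrix(np.column_stack([np.cross(y,z),y,z]))
def st(p): 
    d=np.asarray(p)-foot; return np.array([d@U,d@YS,d@N])*1000
E
python3 - <<'E'
from h import *
print('foot',foot,'U',U,'N',N,YS)
for n,px in (('fruit',(463,217)),('can?',(265,130)),('jar',(273,281)),('can2',(391,277))): print(n,onz('top',px,.08))
c=foot+.055*U+.0275*N
g=c+.038*U-.0187*U
pre=g+.11*U
print('g',g,'pre',pre)
for sg in(1,-1): print(sg,delta(pre,Rt(-U,sg*N)),delta(g,Rt(-U,sg*N)))
print(tool()[1].as_matrix().round(3))
E
```

```text
foot [0.60657957 0.0196814  0.045037  ] U [-0.15337701 -0.62443934  0.766     ] N [0.18271663 0.74388886 0.643     ] [-0.97113428  0.23853346  0.        ]
fruit [ 0.52092514 -0.32014282  0.08      ]
can? [0.7359112  0.16342356 0.08      ]
jar [0.36469449 0.14110543 0.08      ]
can2 [ 0.37475466 -0.14329279  0.08      ]
g [ 0.60020836 -0.0062575   0.1196333 ] pre [ 0.58333689 -0.07494583  0.2038933 ]
1 (array([ 570.6,   27.3, -431.8]), array([40.04, -7.25,  2.63])) (array([ 561.3,  111.5, -361.5]), array([40.04, -7.25,  2.63]))
-1 (array([ 570.6,   27.3, -431.8]), array([ -3.89, 162.37,  59.26])) (array([ 561.3,  111.5, -361.5]), array([ -3.89, 162.37,  59.26]))
[[ 0.931 -0.001  0.364]
 [-0.364 -0.001  0.931]
 [-0.    -1.    -0.002]]
```

>>> arm_command(plan=[[0, 0, -100, 0, 0, 0, 0], [0, 0, -100, 0, 0, 0, 0], [0, 285, -120, -215, 20, -3.5, 1], [0, 285, -120, -215, 20, -3.5, 1], [0, 285, -120, -215, 20, -3.5, 1], [0, 285, -120, -215, 20, -3.5, 1], [0, 285, -120, -215, 20, -3.5, 1], [0, 285, -120, -215, 20, -3.5, 1], [0, 570, -60, -432, 40, -7.25, 2.6], [0, 570, -60, -432, 40, -7.25, 2.6], [0, 570, -60, -432, 40, -7.25, 2.6], [0, 570, -60, -432, 40, -7.25, 2.6], [0, 570, -60, -432, 40, -7.25, 2.6], [0, 570, -60, -432, 40, -7.25, 2.6], [0, 570, -60, -432, 40, -7.25, 2.6], [0, 570, -60, -432, 40, -7.25, 2.6], [0, 570, -60, -432, 40, -7.25, 2.6], [0, 570, -60, -432, 40, -7.25, 2.6], [0, 570, -60, -432, 40, -7.25, 2.6], [0, 570, -60, -432, 40, -7.25, 2.6]])

```text
time: 1.82
eef_pos: [0.5654, -0.0479, 0.2936]
eef_rot: [0.9, -0.42, 0.051, -0.109]
contact_force: [0.6, 0.2, 0.5]
width: 0.0854
```

Run:
```python
from h import *
import cv2
s=robot.state();print(s['time'],s['q'].round(3),s['eef_pos'])
cv2.imwrite('pics/w1.png',get_image('wrist'))
c=foot+.055*U+.0275*N;g=c+.038*U-.0187*U;pre=g+.11*U
print(delta(pre,Rt(-U,N)))
```

```text
1.8167 [-0.575  0.333  1.531  0.652  1.551 -2.011] [ 0.56539153 -0.04785023  0.29364144]
(array([ 16.1,  57. , -68.2]), array([ 0.34, -0.17,  0.49]))
```

View pics/w1.png

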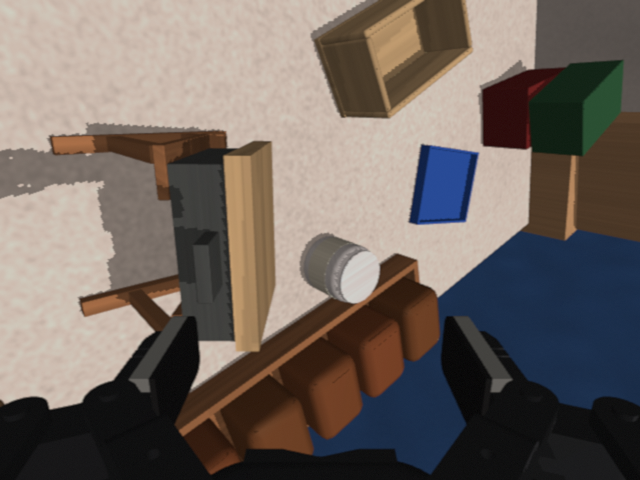

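>>> arm_command(plan=[[0, 16, 30, -68, 0.3, -0.2, 0.5], [0, 16, 30, -68, 0.3, -0.2, 0.5], [0, 16, 30, -68, 0.3, -0.2, 0.5], [0, 16, 30, -68, 0.3, -0.2, 0.5], [0, 16, 30, -68, 0.3, -0.2, 0.5]])

```text
time: 2.28
eef_pos: [0.5787, -0.0908, 0.2251]
eef_rot: [0.9, -0.419, 0.051, -0.108]
contact_force: [-0.4, 0.8, -0.2]
width: 0.0853
```

Run:
```python
from h import *
import cv2
s=robot.state();print(s['time'],s['q'].round(3),s['eef_pos'],s['joint_velocities'].round(3))
im=get_image('wrist')
cv2.imwrite('pics/w2.png',np.clip(im*1.3,0,255).astype('uint8'))
print(calibration('wrist'))
# predicted features
L=foot+.053*U
pts={'lidout_top_+y':L+.061*U+.071*YS+.055*N,'lidout_top_-y':L+.061*U-.071*YS+.055*N,
'lidrim_top_+y':L+.061*U+.071*YS+.038*N,'lidrim_top_-y':L+.061*U-.071*YS+.038*N,
'tinfloor+y':foot+.11*U+.065*YS,'tinfloor-y':foot+.11*U-.065*YS,
'tabend+y':foot+.14*U+.02*YS+.031*N,'tabend-y':foot+.14*U-.02*YS+.031*N,'tabendlow+y':foot+.14*U+.02*YS+.021*N,'tabendlow-y':foot+.14*U-.02*YS+.021*N}
for k,v in pts.items(): print(k,proj('wrist',v).round(1))
c=foot+.055*U+.0275*N;g=c+.038*U-.0187*U;pre=g+.11*U
print(delta(g,Rt(-U,N)))
```

```text
2.2833 [-0.623  0.44   1.546  0.642  1.482 -2.12 ] [ 0.57874993 -0.09081204  0.22507376] [ 0.014 -0.041 -0.013  0.002  0.    -0.001]
{'mtx': array([[420.42808354,   0.        , 320.01392642],
       [  0.        , 420.42808354, 238.46712906],
       [  0.        ,   0.        ,   1.        ]]), 'camera_from_world': array([[ 0.18080106,  0.74422174,  0.64299687, -0.18143674],
       [ 0.87823801, -0.41645928,  0.23507376, -0.56847679],
       [ 0.44272901,  0.52220271, -0.7289001 ,  0.11591562],
       [ 0.        ,  0.        ,  0.        ,  1.        ]])}
lidout_top_+y [369.  118.6]
lidout_top_-y [360.8 344.2]
lidrim_top_+y [338.1 118.5]
lidrim_top_-y [334.9 344.1]
tinfloor+y [270.4 129.2]
tinfloor-y [277.1 332.8]
tabend+y [325.5 220.3]
tabend-y [325.1 289.5]
tabendlow+y [306.6 220.3]
tabendlow-y [307.1 289.5]
(array([  0.5, 137.4,  -1.7]), array([0.  , 0.08, 0.  ]))
```

View pics/w2.png

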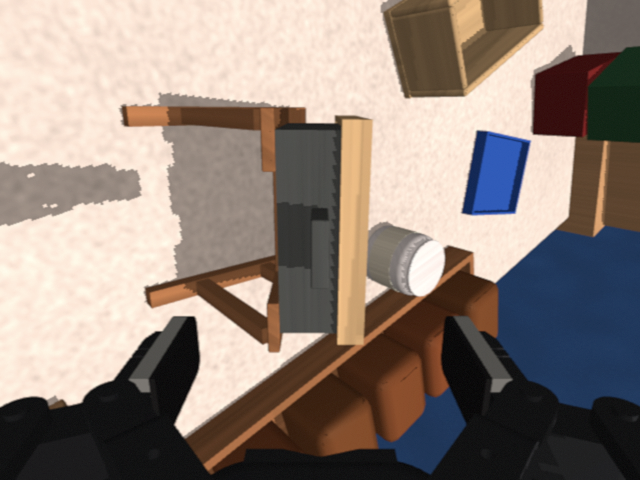

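>>> arm_command(plan=[[0, 0.5, 35, 0, 0, 0, 0], [0, 0.5, 65, 0, 0, 0, 0], [0, 0.5, 90, 0, 0, 0, 0], [0, 0.5, 110, 0, 0, 0, 0], [0, 0.5, 124, 0, 0, 0, 0], [0, 0.5, 132, 0, 0, 0, 0], [0, 0.5, 137, 0, 0, 0, 0], [0, 0.5, 137, 0, 0, 0, 0]])

```text
time: 3.0
eef_pos: [0.6005, -0.0042, 0.122]
eef_rot: [0.9, -0.42, 0.049, -0.108]
contact_force: [-0.5, 0.4, 0.0]
width: 0.0852
```

Run:
```python
from h import *
import cv2
s=robot.state();print(s['time'],s['q'].round(3),s['eef_pos'],s['contact_force'],st(s['eef_pos']))
cv2.imwrite('pics/w3.png',np.clip(get_image('wrist')*1.3,0,255).astype('uint8'))
```

```text
3.0 [-0.481  0.535  1.698  0.73   1.213 -2.187] [ 0.60051308 -0.00422427  0.12196825] [-0.48983264  0.36812985  0.03586405] [74.78743669  0.18907661 30.57518613]
```

View pics/w3.png

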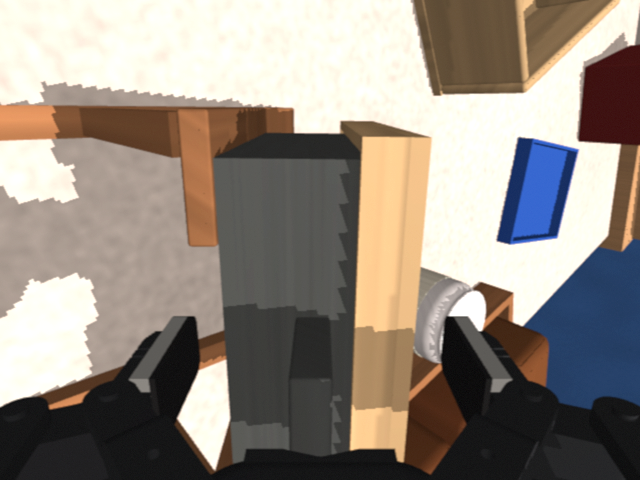

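>>> arm_command(plan=[[255, 0, 0, 0, 0, 0, 0], [255, 0, 0, 0, 0, 0, 0], [255, 0, 0, 0, 0, 0, 0], [255, 0, 0, 0, 0, 0, 0], [255, 0, 0, 0, 0, 0, 0], [255, 0, 0, 0, 0, 0, 0], [255, 0, 0, 0, 0, 0, 0]])

```text
time: 3.63
eef_pos: [0.6014, -0.006, 0.1232]
eef_rot: [0.9, -0.42, 0.049, -0.109]
contact_force: [-1.8, -5.0, 5.8]
width: 0.0543
```

Run:
```python
from h import *
import cv2
s=robot.state();print(s['time'],s['width'],s['contact_force'],s['torque'],st(s['eef_pos']))
cv2.imwrite('pics/w4.png',np.clip(get_image('wrist')*1.3,0,255).astype('uint8'))
```

```text
3.6333 0.054292667627279974 [-1.75528129 -5.0341034   5.77224843] [-0.14961973  0.25770019  0.03353615] [76.71872954 -1.05929351 30.25184832]
```

View pics/w4.png

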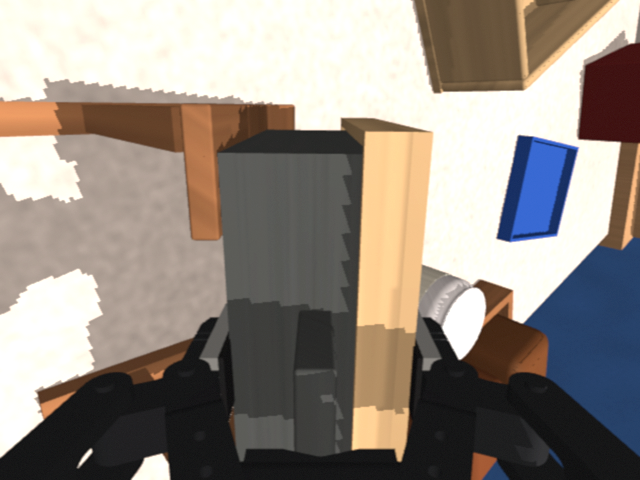

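>>> arm_command(plan=[[255, 0, 0, 3, 0, 0, 0], [255, 0, 0, 8, 0, 0, 0], [255, 0, 0, 14, 0, 0, 0], [255, 0, 0, 20, 0, 0, 0], [255, 0, 0, 20, 0, 0, 0]])

```text
time: 4.1
eef_pos: [0.6049, 0.0104, 0.1368]
eef_rot: [0.9, -0.419, 0.048, -0.109]
contact_force: [0.6, -0.2, -5.4]
width: 0.0544
```

Run:
```python
from h import *
import cv2
s=robot.state();print(s['time'],s['width'],s['contact_force'],s['torque'],st(s['eef_pos']))
cv2.imwrite('pics/w5.png',np.clip(get_image('wrist')*1.3,0,255).astype('uint8'))
```

```text
4.1 0.05440964751634502 [ 0.60018847 -0.23568298 -5.41955562] [-0.92353113  0.18929015  0.01818447] [76.342879   -0.62424014 51.75227336]
```

View pics/w5.png

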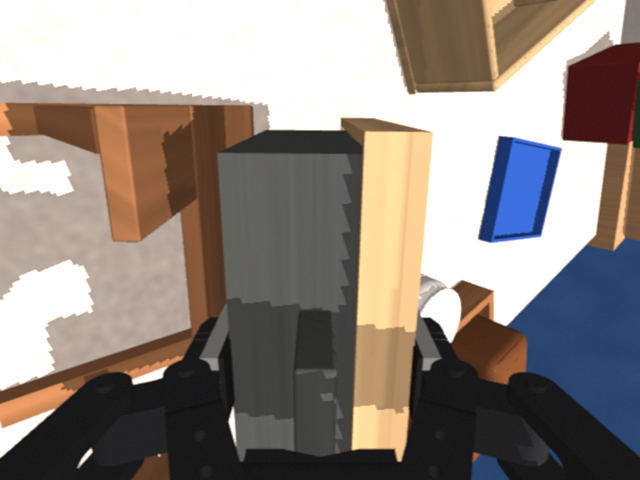

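>>> arm_command(plan=[[255, 0, 0, 12, 0, 0, 0], [255, 0, -4, 30, 0, 0, 0], [255, 0, -15, 52, 0, 0, 0], [255, 0, -30, 74, 0, 0, 0], [255, 0, -45, 88, 0, 0, 0], [255, 0, -55, 94, 0, 0, 0], [255, 0, -60, 96, 0, 0, 0], [255, 0, -60, 96, 0, 2, 0], [255, 0, -60, 96, 0, 6, 0], [255, 0, -60, 96, 0, 12, 0], [255, 0, -60, 96, 0, 18, 0], [255, 0, -60, 96, 0, 24, 0], [255, 0, -60, 96, 0, 30, 0], [255, 0, -60, 96, 0, 35, 0], [255, 0, -60, 96, 0, 38, 0], [255, 0, -60, 96, 0, 40, 0]])

```text
time: 5.48
eef_pos: [0.6116, 0.0439, 0.2424]
eef_rot: [0.828, -0.357, 0.356, -0.246]
contact_force: [0.5, 0.8, -6.4]
width: 0.0542
```

Run:
```python
from h import *
import cv2
s=robot.state();print(s['time'],s['q'].round(3),s['width'],s['contact_force'],s['torque'],st(s['eef_pos']))
cv2.imwrite('pics/w6.png',np.clip(get_image('wrist')*1.3,0,255).astype('uint8'))
```

```text
5.4833 [-0.399  0.387  1.588  0.706  1.361 -1.253] 0.05416564956721139 [ 0.53360272  0.8067156  -6.37291794] [-1.02856425  0.28866492 -0.00413857] [135.30489018   0.93688068 145.82312835]
```

View pics/w6.png

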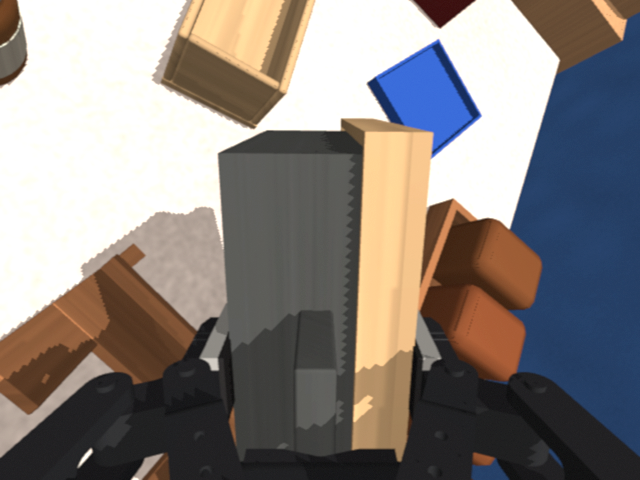

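>>> arm_command(plan=[[255, 0, 0, 0, 0, 4, 0], [255, 0, 0, 0, 0, 10, 0], [255, 0, 0, 0, 0, 16.5, 0], [255, 0, 0, 0, 0, 23, 0], [255, 0, 0, 0, 0, 30, 0], [255, 0, 0, 0, 0, 37, 0], [255, 0, 0, 0, 0, 44, 0], [255, 0, 0, 0, 0, 51, 0], [255, 0, 0, 0, 0, 58, 0], [255, 0, 0, 0, 0, 65, 0], [255, 0, 0, 0, 0, 72, 0], [255, 0, 0, 0, 0, 79, 0], [255, 0, 0, 0, 0, 86, 0], [255, 0, 0, 0, 0, 93, 0], [255, 0, 0, 0, 0, 99, 0], [255, 0, 0, 0, 0, 105, 0], [255, 0, 0, 0, 0, 110, 0], [255, 0, 0, 0, 0, 114, 0], [255, 0, 0, 0, 0, 117, 0], [255, 0, 0, 0, 0, 118, 0]])

```text
time: 7.2
eef_pos: [0.6109, 0.0437, 0.2413]
eef_rot: [0.12, 0.027, 0.893, -0.433]
contact_force: [-0.4, -0.3, -6.2]
width: 0.0546
```

Run:
```python
from h import *
import cv2
s=robot.state();print(s['time'],s['q'].round(3),s['width'],s['contact_force'],s['torque'],st(s['eef_pos']))
cv2.imwrite('pics/w7.png',np.clip(get_image('wrist')*1.3,0,255).astype('uint8'))
tgt=foot+.090*U-.0005*YS+.0505*N
print(delta(tgt,Rt(-U,-N)))
```

```text
7.2 [-0.399  0.388  1.589  0.705  1.361  0.809] 0.05462876407087622 [-0.35627864 -0.32508358 -6.2093416 ] [-0.99748632  0.22468719  0.01130805] [134.62495318   1.58715765 144.85218849]
(array([33.2, 44.7, 88.5]), array([-1.000e-02,  2.183e+01,  1.000e-01]))
```

View pics/w7.png

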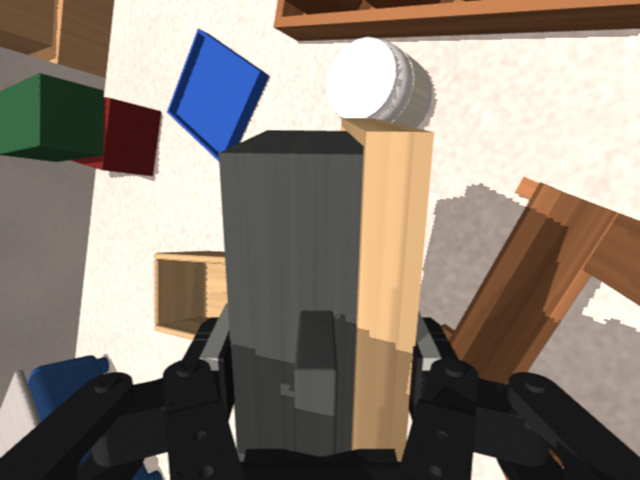

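>>> arm_command(plan=[[255, 0, 0, 0, 0, 5, 0], [255, 0, 0, 0, 0, 11, 0], [255, 0, 0, 0, 0, 17, 0], [255, 0, 0, 0, 0, 21, 0], [255, 0, 0, 0, 0, 21.8, 0], [255, 0, 0, 0, 0, 21.8, 0]])

```text
time: 7.75
eef_pos: [0.6107, 0.0437, 0.241]
eef_rot: [-0.05, 0.107, 0.9, -0.42]
contact_force: [-1.0, -0.8, -5.6]
width: 0.054
```

Run:
```python
from h import *
import cv2
s=robot.state();print(s['time'],s['q'].round(3),s['width'],s['contact_force'],s['torque'],st(s['eef_pos']))
cv2.imwrite('pics/w8.png',np.clip(get_image('wrist')*1.3,0,255).astype('uint8'))
tgt=foot+.090*U-.0005*YS+.0405*N
print(delta(tgt,Rt(-U,-N)))
```

```text
7.75 [-0.399  0.388  1.589  0.705  1.361  1.186] 0.05401858995461248 [-0.97087738 -0.79393373 -5.64567154] [-0.93508691  0.21927898  0.00778192] [134.43920314   1.75540407 144.59874829]
(array([ -2. ,  44.5, 104.2]), array([-0.03,  0.15,  0.13]))
```

View pics/w8.png

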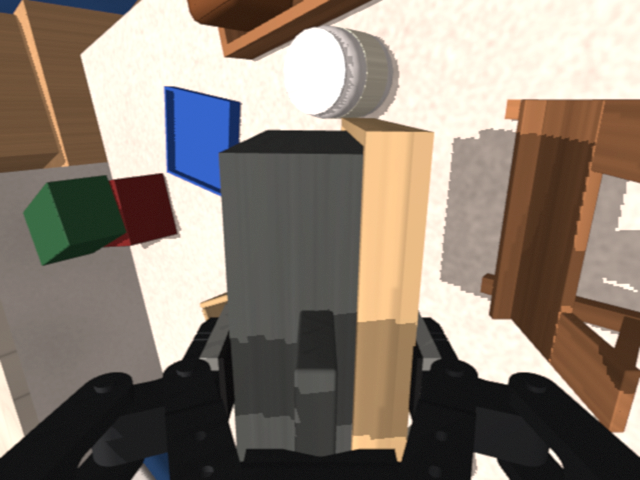

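>>> arm_command(plan=[[255, 0, 8, 10, 0, 0, 0], [255, -1, 20, 28, 0, 0, 0], [255, -2, 32, 50, 0, 0, 0], [255, -2, 40, 70, 0, 0.1, 0.1], [255, -2, 44, 86, 0, 0.1, 0.1], [255, -2, 44.5, 96, 0, 0.1, 0.1], [255, -2, 44.5, 102, 0, 0.1, 0.1], [255, -2, 44.5, 104, 0, 0.1, 0.1], [255, -2, 44.5, 104, 0, 0.1, 0.1]])

```text
time: 8.55
eef_pos: [0.6012, -0.007, 0.1403]
eef_rot: [-0.05, 0.109, 0.9, -0.42]
contact_force: [-0.2, 0.1, -6.1]
width: 0.0538
```

Run:
```python
from h import *
import cv2
s=robot.state();print(s['time'],s['q'].round(3),s['width'],s['contact_force'],s['torque'],st(s['eef_pos']))
cv2.imwrite('pics/w9.png',np.clip(get_image('wrist')*1.3,0,255).astype('uint8'))
b=get_image('scene')[225:345,245:375];cv2.imwrite('pics/s9.png',np.clip(1.6*cv2.resize(b,None,fx=5,fy=5,interpolation=2),0,255).astype('uint8'))
tgt=foot+.090*U-.0005*YS+.0305*N
print(delta(tgt,Rt(-U,-N)))
```

```text
8.55 [-0.484  0.512  1.678  0.719  1.245  0.984] 0.0538292358126137 [-0.16910609  0.14408849 -6.10414581] [-0.99887082  0.23942511  0.02455384] [90.43607696 -1.08882397 40.44138553]
(array([ 0.6,  0.6, 10.9]), array([-0.02,  0.12, -0.04]))
```

View pics/w9.png

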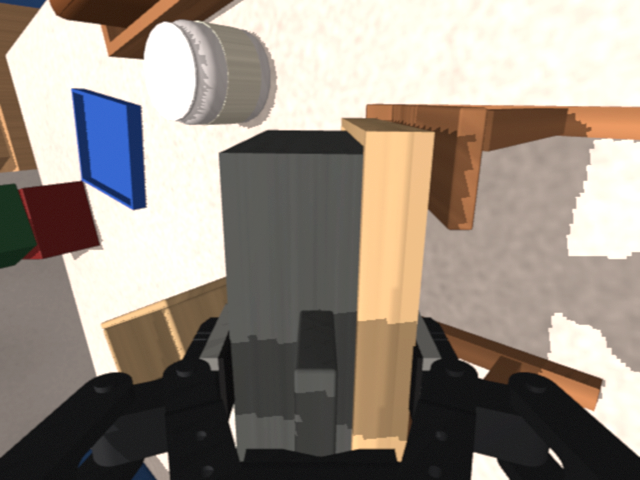

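View pics/s9.png

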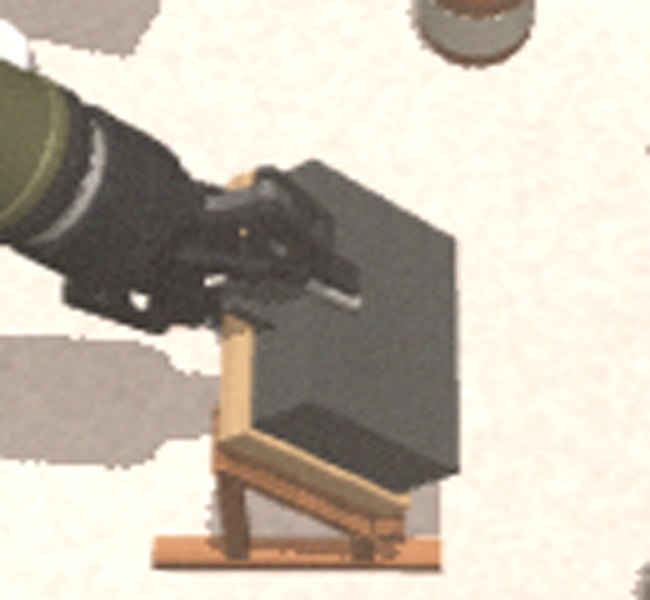

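>>> arm_command(plan=[[255, 0.3, 0.5, 3, 0, 0, 0], [255, 0.3, 0.5, 6, 0, 0, 0], [255, 0.3, 0.5, 8.5, 0, 0, 0], [255, 0.3, 0.5, 9.5, 0, 0, 0], [255, 0.3, 0.5, 9.5, 0, 0, 0]])

```text
time: 9.07
eef_pos: [0.5993, -0.0132, 0.1344]
eef_rot: [-0.05, 0.109, 0.9, -0.42]
contact_force: [-0.5, 0.3, -5.8]
width: 0.0542
```

Run:
```python
from h import *
s=robot.state();f=s['contact_force'];print(s['time'],s['width'],f,f@U,f@N,s['torque'],st(s['eef_pos']))
```

```text
9.0667 0.054235898216678166 [-0.45098336  0.32498226 -5.78441269] -4.5646213444743475 -3.5600288378900613 [-0.98863051  0.22086235 -0.00136631] [90.10634346 -0.74162649 31.65807387]
```

>>> arm_command(plan=[[255, 0, 0, 1, 0, 0, 0], [255, 0, 0, 1.8, 0, 0, 0], [255, 0, 0, 1.8, 0, 0, 0]])

```text
time: 9.32
eef_pos: [0.5989, -0.0146, 0.1332]
eef_rot: [-0.05, 0.109, 0.9, -0.42]
contact_force: [0.2, 0.1, -6.2]
width: 0.0543
```

Run:
```python
from h import *
s=robot.state();f=s['contact_force'];print(s['time'],s['width'],f,f@U,f@N,s['torque'],st(s['eef_pos']))
```

```text
9.3167 0.05426003523903299 [ 0.18777414  0.09408474 -6.15505519] -4.802322723964302 -3.8534024410863443 [-1.02955307  0.24334784  0.02331952] [90.08089722 -0.75808728 29.80711466]
```

>>> arm_command(plan=[[255, 0, 0, 1, 0, 0, 0], [255, 0, 0, 2, 0, 0, 0], [255, 0, 0, 2, 0, 0, 0]])

```text
time: 9.57
eef_pos: [0.5989, -0.0148, 0.1331]
eef_rot: [-0.049, 0.109, 0.9, -0.418]
contact_force: [0.9, 4.6, -0.9]
width: 0.054
```

Run:
```python
from h import *
s=robot.state();f=s['contact_force'];print(s['time'],s['width'],f,f@U,f@N,s['torque'],st(s['eef_pos']))
```

```text
9.5667 0.054010790951028495 [ 0.87313532  4.59850936 -0.8555317 ] -3.6607463282781008 3.0302093342924095 [ 0.05422707 -0.23271843  0.24012324] [90.17884808 -0.72701753 29.60965604]
```

>>> arm_command(plan=[[255, 0, 1, 0, 0, 0, 0], [255, 0, 2, 0, 0, 0, 0], [255, 0, 3, 0, 0, 0, 0], [255, 0, 4, 0, 0, 0, 0], [255, 0, 4, 0, 0, 0, 0]])

```text
time: 9.98
eef_pos: [0.5998, -0.0122, 0.1301]
eef_rot: [-0.049, 0.109, 0.9, -0.418]
contact_force: [1.9, 2.3, -3.1]
width: 0.0542
```

Run:
```python
from h import *
s=robot.state();f=s['contact_force'];print(s['time'],s['width'],f,f@U,f@N,s['torque'],st(s['eef_pos']))
```

```text
9.9833 0.05417959337716668 [ 1.94216245  2.27782704 -3.1060497 ] -4.099481969108305 0.05212557430646441 [-0.62813786 -0.15775751  0.08484909] [86.08616912 -0.98885566 29.71217859]
```

>>> arm_command(plan=[[255, 0, 1, 0, 0, 0, 0], [255, 0, 2, 0, 0, 0, 0], [255, 0, 3, 0, 0, 0, 0], [255, 0, 3, 0, 0, 0, 0]])

```text
time: 10.32
eef_pos: [0.5997, -0.0115, 0.1293]
eef_rot: [-0.049, 0.109, 0.9, -0.419]
contact_force: [-7.0, -7.0, 9.7]
width: 0.0543
```

Run:
```python
from h import *
s=robot.state();f=s['contact_force'];print(s['time'],s['width'],f,f@U,f@N,s['torque'],st(s['eef_pos']))
b=get_image('scene')[225:345,245:375];cv2.imwrite('pics/s10.png',np.clip(1.6*cv2.resize(b,None,fx=5,fy=5,interpolation=2),0,255).astype('uint8'))
```

```text
10.3167 0.05433947249016844 [-6.98334276 -7.0354776   9.74138548] 12.9262145321838 -0.2458753828711097 [-0.50327682  0.44579986  0.29896907] [85.04509265 -0.77646119 29.68642722]
```

View pics/s10.png

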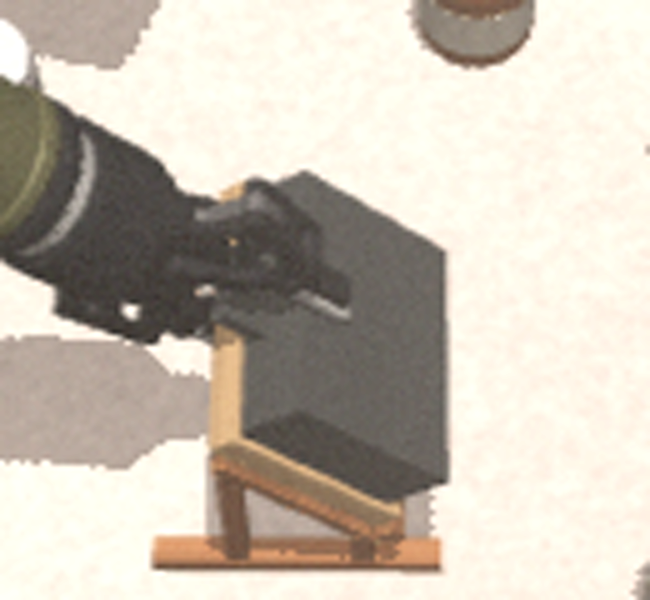

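>>> arm_command(plan=[[60, 0, 0, 0, 0, 0, 0], [40, 0, 0, 0, 0, 0, 0], [20, 0, 0, 0, 0, 0, 0], [0, 0, 0, 0, 0, 0, 0], [0, 0, 0, 0, 0, 0, 0], [0, 0, 0, 0, 0, 0, 0]])

```text
time: 10.87
eef_pos: [0.5997, -0.0113, 0.129]
eef_rot: [-0.049, 0.109, 0.9, -0.419]
contact_force: [-0.0, -0.1, 0.4]
width: 0.0857
```

Run:
```python
from h import *
s=robot.state();f=s['contact_force'];print(s['time'],s['width'],f,f@U,f@N,s['torque'],st(s['eef_pos']))
cv2.imwrite('pics/w11.png',np.clip(get_image('wrist')*1.3,0,255).astype('uint8'))
```

```text
10.8667 0.08572669217076491 [-0.03158887 -0.0849625   0.35671907] 0.3311457364045326 0.16039589263889045 [-0.29544187  0.07471516  0.00999968] [84.74988388 -0.71904313 29.71710397]
```

View pics/w11.png

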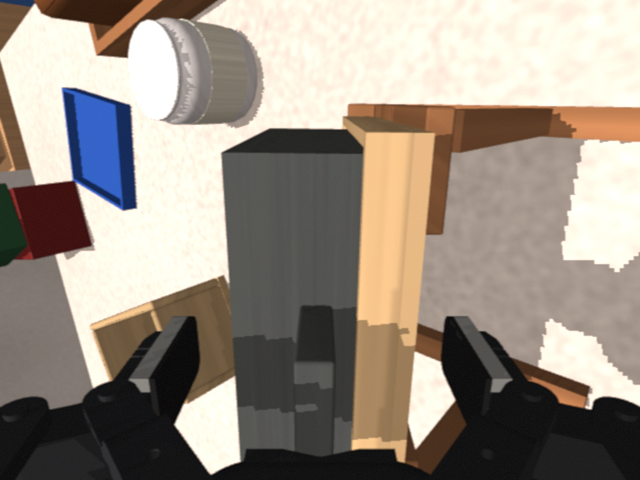

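>>> arm_command(plan=[[0, 0, -6, 0, 0, 0, 0], [0, 0, -18, 0, 0, 0, 0], [0, 0, -30, 0, 0, 0, 0], [0, 0, -38, -1.5, 0, 0, 0], [0, 0, -42, -1.5, 0, 0, 0], [0, 0, -42, -1.5, 0, 0, 0], [0, 0, -42, -1.5, 0, 0, 0]])

```text
time: 11.5
eef_pos: [0.5936, -0.037, 0.1626]
eef_rot: [-0.049, 0.109, 0.9, -0.419]
contact_force: [0.1, 0.6, 0.0]
width: 0.0856
```

Run:
```python
from h import *
s=robot.state();f=s['contact_force'];print(s['time'],s['width'],f,f@U,f@N,s['torque'],st(s['eef_pos']))
cv2.imwrite('pics/w12.png',np.clip(get_image('wrist')*1.3,0,255).astype('uint8'))
b=get_image('scene')[225:345,245:375];cv2.imwrite('pics/s12.png',np.clip(1.6*cv2.resize(b,None,fx=5,fy=5,interpolation=2),0,255).astype('uint8'))
F=foot+.0022*N
pts={'trayout_top_+y':F+.122*U+.071*YS,'trayout_top_-y':F+.122*U-.071*YS,'trayrimtop+y':F+.122*U+.071*YS+.017*N,'trayrimtop-y':F+.122*U-.071*YS+.017*N,
'tinfloor+y':F+.114*U+.065*YS+.055*N,'tinfloor-y':F+.114*U-.065*YS+.055*N,
'tabhi+y':F+.144*U+.02*YS+.034*N,'tabhi-y':F+.144*U-.02*YS+.034*N,'tablo+y':F+.144*U+.02*YS+.024*N,'tablo-y':F+.144*U-.02*YS+.024*N}
for k,v in pts.items(): print(k,proj('wrist',v).round(1))
```

```text
11.5 0.08555121906534553 [0.11947887 0.63487022 0.04016009] -0.38400062137626584 0.519926595295505 [-0.31328693  0.09208255  0.05167723] [127.4621247   -0.90729811  31.02714272]
trayout_top_+y [381.9 458.3]
trayout_top_-y [402.2 127.7]
trayrimtop+y [343.6 458.1]
trayrimtop-y [352.2 127.5]
tinfloor+y [259.9 433.3]
tinfloor-y [245.5 143. ]
tabhi+y [302.  394.2]
tabhi-y [300.8 291.8]
tablo+y [330.  394.3]
tablo-y [331.4 291.9]
```

View pics/w12.png

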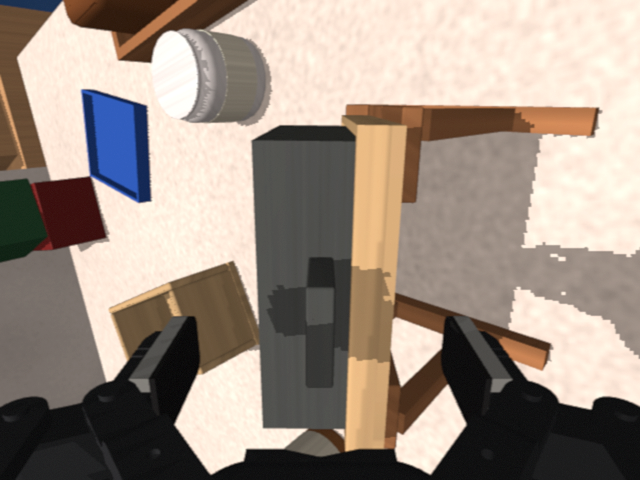

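View pics/s12.png

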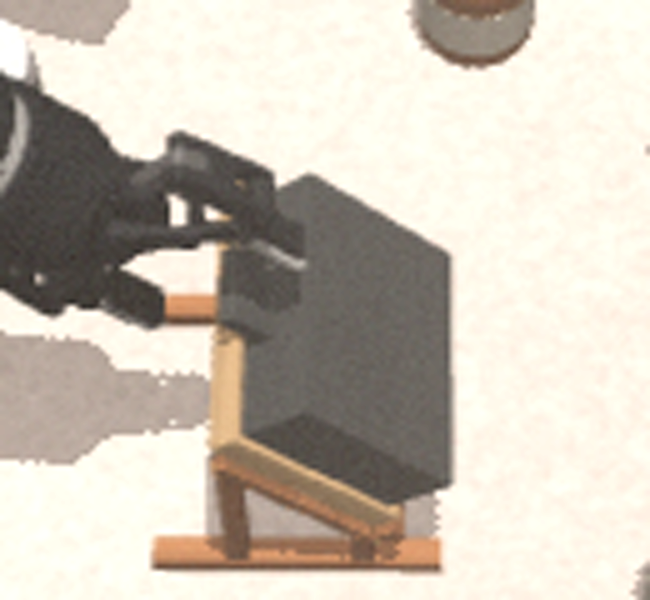

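>>> arm_command(plan=[[0, 0, 2, 0, 0, 0, 0], [0, 0, 4.5, 0, 0, 0, 0], [120, 0, 4.5, 0, 0, 0, 0], [200, 0, 4.5, 0, 0, 0, 0], [255, 0, 4.5, 0, 0, 0, 0], [255, 0, 4.5, 0, 0, 0, 0], [255, 0, 4.5, 0, 0, 0, 0], [255, 0, 4.5, 0, 0, 0, 0], [255, 0, 4.5, 0, 0, 0, 0], [255, 0, 4.5, 0, 0, 0, 0]])

```text
time: 12.43
eef_pos: [0.594, -0.0335, 0.1589]
eef_rot: [-0.049, 0.109, 0.9, -0.418]
contact_force: [-0.5, 0.7, 2.9]
width: 0.0086
```

Run:
```python
from h import *
s=robot.state();f=s['contact_force'];print(s['time'],s['width'],f,f@U,f@N,s['torque'],st(s['eef_pos']))
cv2.imwrite('pics/w13.png',np.clip(get_image('wrist')*1.3,0,255).astype('uint8'))
b=get_image('scene')[225:345,245:375];cv2.imwrite('pics/s13.png',np.clip(1.6*cv2.resize(b,None,fx=5,fy=5,interpolation=2),0,255).astype('uint8'))
```

```text
12.4333 0.008605402343723296 [-0.45153975  0.67977128  2.94682468] 1.9020475902919562 2.317978726474614 [-0.08434279  0.1345399  -0.12269605] [122.35575776  -0.47245463  31.40674974]
```

View pics/w13.png

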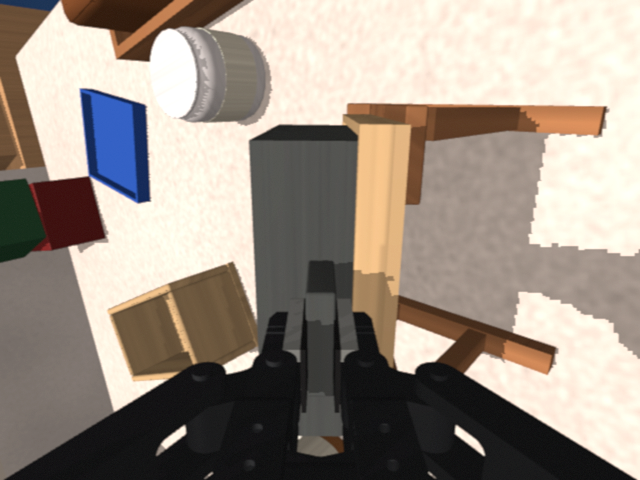

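View pics/s13.png

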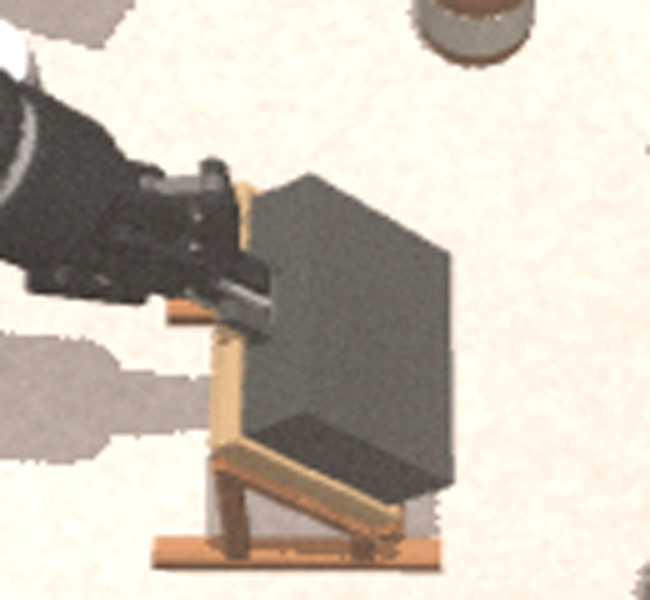

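>>> arm_command(plan=[[255, 0, -0.5, -1, 0, 0, 0], [255, 0, -1, -2.5, 0, 0, 0], [255, 0, -1, -4, 0, 0, 0], [255, 0, -1, -6, 0, 0, 0], [255, 0, -1, -8, 0, 0, 0], [255, 0, -1, -8, 0, 0, 0]])

```text
time: 13.03
eef_pos: [0.5952, -0.0278, 0.1649]
eef_rot: [-0.049, 0.109, 0.9, -0.418]
contact_force: [0.4, 1.4, -4.3]
width: 0.0088
```

Run:
```python
from h import *
s=robot.state();f=s['contact_force'];print(s['time'],s['width'],f,f@U,f@N,s['torque'],st(s['eef_pos']))
cv2.imwrite('pics/w14.png',np.clip(get_image('wrist')*1.3,0,255).astype('uint8'))
b=get_image('scene')[225:345,245:375];cv2.imwrite('pics/s14.png',np.clip(1.6*cv2.resize(b,None,fx=5,fy=5,interpolation=2),0,255).astype('uint8'))
```

```text
13.0333 0.008843586394340455 [ 0.40868709  1.44918595 -4.30320291] -4.26386535567948 -1.6142522684813765 [-0.79112152  0.2947446  -0.0208036 ] [123.17416799  -0.23979037  39.67634671]
```

View pics/w14.png

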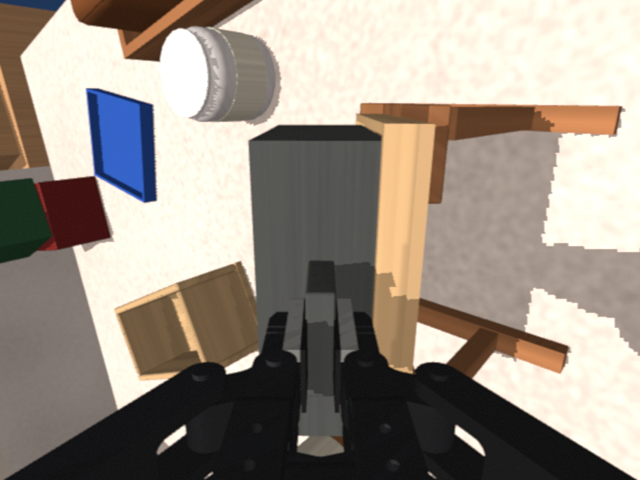

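View pics/s14.png

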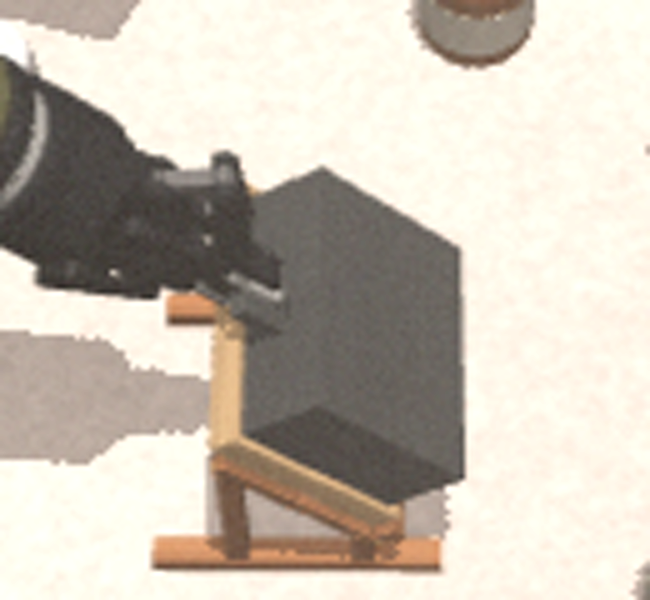

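>>> arm_command(plan=[[255, 0, 0, -2, 0, 0, 0], [255, 0, 0, -4, 0, 0, 0], [255, 0, 0, -6, 0, 0, 0], [255, 0, 0, -8, 0, 0, 0], [255, 0, 1, -8.5, 0, 0, 0], [255, 0, 3, -8.5, 0, 0, 0], [255, 0, 5, -8.5, 0, 0, 0], [255, 0, 7, -8.5, 0, 0, 0], [255, 0, 9, -8.5, 0, 0, 0], [255, 0, 9, -8.5, 0, 0, 0]])

```text
time: 13.97
eef_pos: [0.5979, -0.0158, 0.1631]
eef_rot: [-0.049, 0.108, 0.901, -0.418]
contact_force: [-0.0, -0.4, -1.9]
width: 0.0086
```

Run:
```python
from h import *
s=robot.state();f=s['contact_force'];print(s['time'],s['width'],f,f@U,f@N,s['torque'],st(s['eef_pos']))
cv2.imwrite('pics/w15.png',np.clip(get_image('wrist')*1.3,0,255).astype('uint8'))
b=get_image('scene')[225:345,245:375];cv2.imwrite('pics/s15.png',np.clip(1.6*cv2.resize(b,None,fx=5,fy=5,interpolation=2),0,255).astype('uint8'))
```

```text
13.9667 0.008648472114923169 [-0.00831198 -0.37490799 -1.90433107] -1.2233354387262214 -1.5048934885973935 [-0.64681984  0.16334398  0.03153904] [ 1.13860598e+02 -6.44252070e-02  4.79391650e+01]
```

View pics/w15.png

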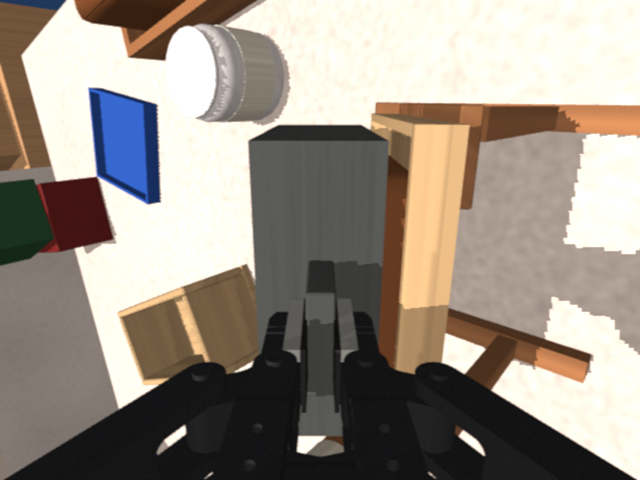

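View pics/s15.png

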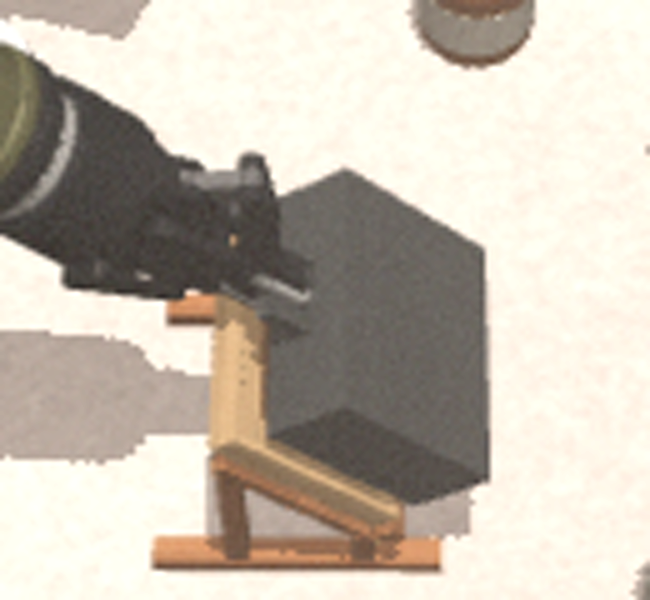

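>>> arm_command(plan=[[255, 0, 0, -4, 0, 0, 0], [255, 0, 0, -10, 0, 0, 0], [255, 0, 0, -17, 0, 0, 0], [255, 0, 0, -25, 0, 0, 0], [255, 0, 0, -35, 0, 0, 0], [255, 0, 0, -50, 0, 0, 0], [255, 0, 0, -70, 0, 0, 0], [255, 0, -5, -90, 0, 0, 0], [255, 0, -5, -90, 0, 0, 0]])

```text
time: 14.82
eef_pos: [0.6149, 0.0504, 0.2294]
eef_rot: [-0.046, 0.109, 0.901, -0.418]
contact_force: [0.7, 0.7, -2.3]
width: 0.0086
```

Run:
```python
from h import *
s=robot.state();f=s['contact_force'];print(s['time'],s['q'].round(2),s['width'],f,f@U,f@N,s['torque'],st(s['eef_pos']))
cv2.imwrite('pics/w16.png',np.clip(get_image('wrist')*1.3,0,255).astype('uint8'))
b=get_image('scene')[225:345,245:375];cv2.imwrite('pics/s16.png',np.clip(1.6*cv2.resize(b,None,fx=5,fy=5,interpolation=2),0,255).astype('uint8'))
```

```text
14.8167 [-0.39  0.4   1.61  0.72  1.33  1.17] 0.008601370055252081 [ 0.71084074  0.69587289 -2.30284837] -2.307538887596296 -0.8331969917751822 [-0.54903761  0.09838226 -0.00836221] [120.78566723  -0.70602779 142.94807592]
```

View pics/w16.png

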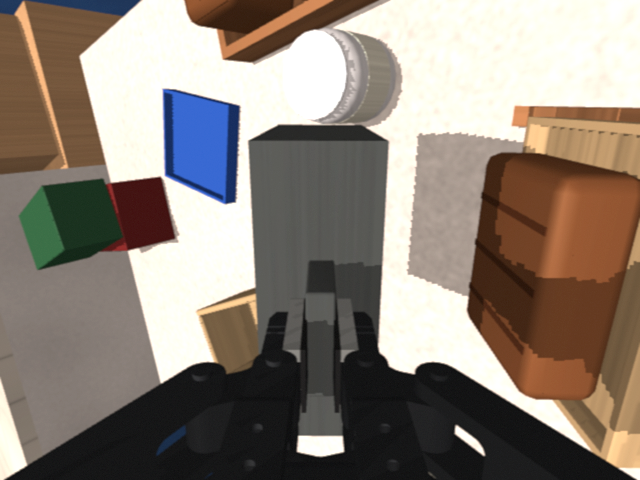

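View pics/s16.png

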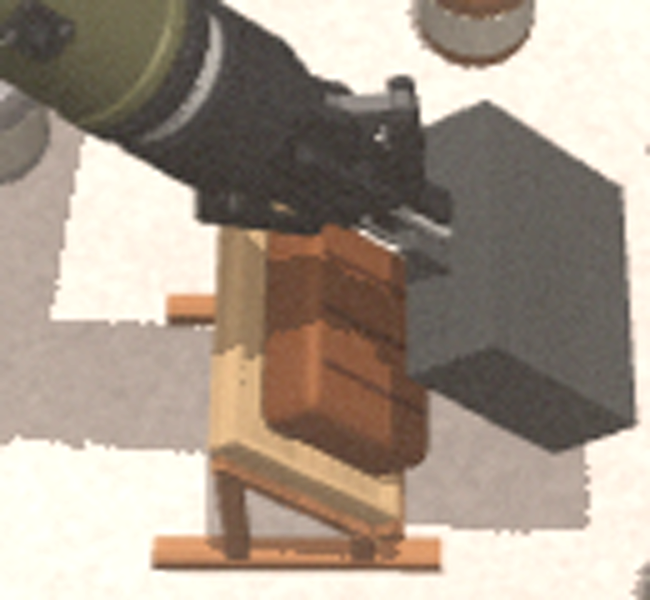

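```bash
cat >> h.py <<'E'
cy=np.radians(13.3); cx=np.array([np.cos(cy),np.sin(cy),0]); CR=np.array([.5055,.3122,0])
E
python3 - <<'E'
from h import *
p,r=tool(); Rd=Rt(np.array([0,0,-1.]),cx)
print('up120',delta(p+[0,0,.12],r))
# tin mid plane offset from the tool: tab mid 26 of 50 -> 1 mm; ignore
print('above crate',delta(CR+[0,0,.30],Rd))
print(delta(np.array([.57,.17,.36]),r))
print(np.degrees((r.inv()*Rd).magnitude()))
E
```

```text
up120 (array([ -0.6, -91.8, -77.3]), array([0., 0., 0.]))
above crate (array([ 166.6,   91.7, -225. ]), array([  24.68, -111.21,  -40.81]))
(array([  70.2,  -33.1, -169.2]), array([0., 0., 0.]))
121.00943306715381
```

>>> arm_command(plan=[[255, 0, -30, -25, 0, 0, 0], [255, 0, -62, -52, 0, 0, 0], [255, -0.6, -92, -77, 0, 0, 0], [255, 10, -85, -90, 1.2, -5.6, -2], [255, 25, -75, -100, 2.5, -11.1, -4.1], [255, 40, -65, -115, 3.7, -16.7, -6.1], [255, 55, -50, -130, 4.9, -22.2, -8.2], [255, 70, -33, -145, 6.2, -27.8, -10.2], [255, 80, -20, -160, 7.4, -33.4, -12.2], [255, 90, -5, -170, 8.6, -38.9, -14.3], [255, 100, 5, -180, 9.9, -44.5, -16.3], [255, 110, 15, -190, 11.1, -50, -18.4], [255, 120, 25, -198, 12.3, -55.6, -20.4], [255, 130, 32, -205, 13.6, -61.2, -22.4], [255, 138, 38, -212, 14.8, -66.7, -24.5], [255, 146, 44, -218, 16, -72.3, -26.5], [255, 152, 48, -222, 17.3, -77.8, -28.6], [255, 158, 52, -225, 18.5, -83.4, -30.6], [255, 162, 54, -225, 19.7, -89, -32.6], [255, 166, 55, -225, 21, -94.5, -34.7]])

```text
time: 16.58
eef_pos: [0.4999, 0.2888, 0.3265]
eef_rot: [0.489, -0.481, 0.556, -0.469]
contact_force: [-0.4, 0.0, -2.7]
width: 0.009
```

Run:
```python
from h import *
s=robot.state();f=s['contact_force'];print(s['time'],s['q'].round(2),s['width'],f,s['torque'],s['eef_pos'])
Rd=Rt(np.array([0,0,-1.]),cx)
print('above crate',delta(CR+[0,0,.28],Rd))
```

```text
16.5833 [0.37 0.27 1.33 0.12 1.58 0.43] 0.00900829991676465 [-0.40774748  0.03494705 -2.65706843] [-0.10766594 -0.10852171 -0.03407075] [0.4998726  0.28884641 0.32652509]
above crate (array([-19.2,  48. ,   8.2]), array([  3.83, -16.45,  -5.97]))
```

>>> arm_command(plan=[[255, -10, 20, 4, 1.6, -7, -2.5], [255, -19, 36, 8, 3.2, -13.5, -5], [255, -19, 46, 8, 3.8, -16.5, -6], [255, -19, 48, 8, 3.8, -16.5, -6], [255, -19, 48, 8, 3.8, -16.5, -6]])

```text
time: 17.0
eef_pos: [0.5039, 0.3116, 0.278]
eef_rot: [-0.553, 0.556, -0.44, 0.438]
contact_force: [-0.1, -0.9, -2.1]
width: 0.0087
```

Run:
```python
from h import *
s=robot.state();f=s['contact_force'];print(s['time'],s['q'].round(2),s['width'],f,s['torque'],s['eef_pos'])
cv2.imwrite('pics/w17.png',np.clip(get_image('wrist')*1.3,0,255).astype('uint8'))
b=get_image('scene')[180:320,330:490];cv2.imwrite('pics/s17.png',np.clip(1.5*cv2.resize(b,None,fx=4,fy=4,interpolation=2),0,255).astype('uint8'))
b=get_image('top')[120:290,120:330];cv2.imwrite('pics/t17.png',np.clip(1.5*cv2.resize(b,None,fx=3.5,fy=3.5,interpolation=2),0,255).astype('uint8'))
Rd=Rt(np.array([0,0,-1.]),cx)
print('above crate',delta(CR+[0,0,.28],Rd))
```

```text
17.0 [0.48 0.3  1.39 0.   1.45 0.25] 0.008728906017605273 [-0.08089858 -0.88658518 -2.08434456] [ 0.02700666 -0.03391945  0.00049437] [0.50394896 0.31157078 0.27798508]
above crate (array([-0.9,  0.5, -0.3]), array([ 0.01, -0.09, -0.  ]))
```

View pics/w17.png

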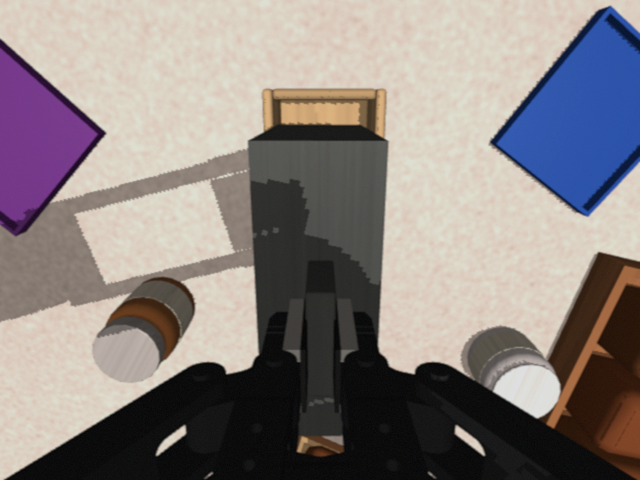

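View pics/s17.png

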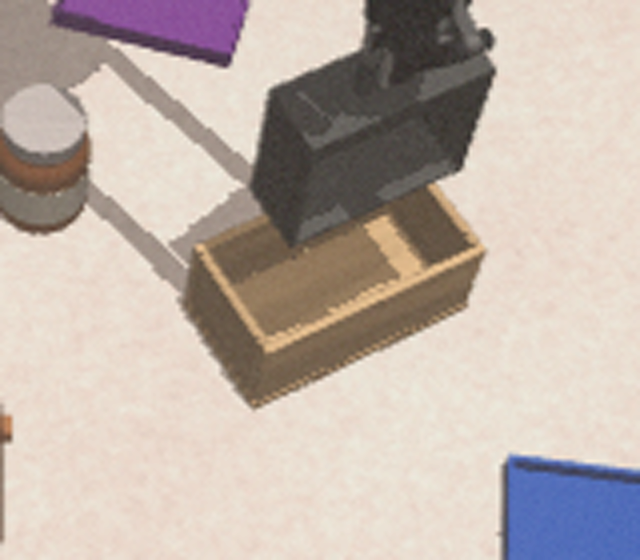

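View pics/t17.png

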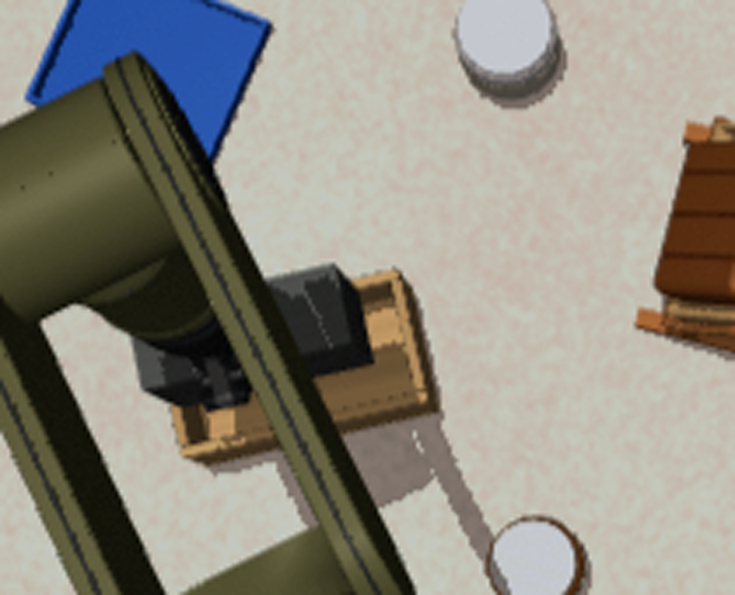

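>>> arm_command(plan=[[255, 0, 15, 1.5, 0, 0, 0], [255, 0, 35, 1.5, 0, 0, 0], [255, 0, 55, 1.5, 0, 0, 0], [255, 0, 72, 1.5, 0, 0, 0], [255, 0, 85, 1.5, 0, 0, 0], [255, 0, 90, 1.5, 0, 0, 0], [255, 0, 90, 1.5, 0, 0, 0]])

```text
time: 17.73
eef_pos: [0.5074, 0.3107, 0.1898]
eef_rot: [-0.553, 0.554, -0.44, 0.439]
contact_force: [-0.3, 1.0, -0.9]
width: 0.0084
```

Run:
```python
from h import *
s=robot.state();f=s['contact_force'];print(s['time'],s['q'].round(2),s['width'],f,s['torque'],s['eef_pos'])
cv2.imwrite('pics/w18.png',np.clip(get_image('wrist')*1.3,0,255).astype('uint8'))
b=get_image('scene')[180:320,330:490];cv2.imwrite('pics/s18.png',np.clip(1.5*cv2.resize(b,None,fx=4,fy=4,interpolation=2),0,255).astype('uint8'))
```

```text
17.7333 [0.48 0.37 1.52 0.   1.25 0.25] 0.008397468377260733 [-0.32408276  0.98902435 -0.87002795] [-0.00523876 -0.00898198 -0.00821937] [0.5074431  0.31071233 0.18976566]
```

View pics/w18.png

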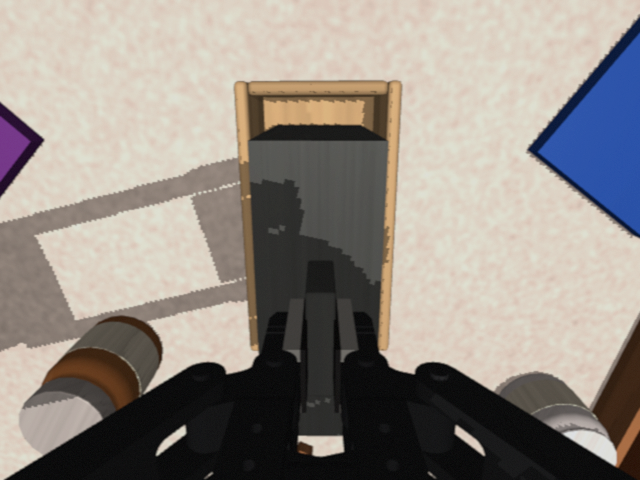

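View pics/s18.png

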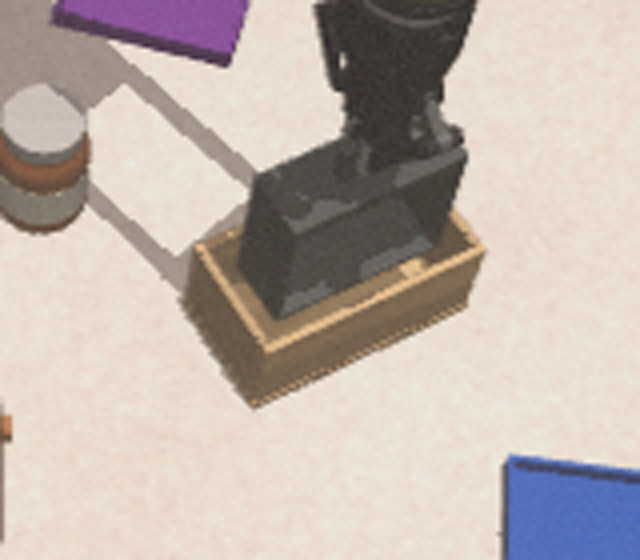

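>>> arm_command(plan=[[255, 0, 12, 0, 0, 0, 0], [255, 0, 26, 0, 0, 0, 0], [255, 0, 38, 0, 0, 0, 0], [255, 0, 46, 0, 0, 0, 0], [255, 0, 51, 0, 0, 0, 0], [255, 0, 54, 0, 0, 0, 0], [255, 0, 55, 0, 0, 0, 0], [255, 0, 55, 0, 0, 0, 0]])

```text
time: 18.5
eef_pos: [0.5089, 0.3118, 0.1369]
eef_rot: [0.555, -0.553, 0.439, -0.44]
contact_force: [0.0, 0.1, -1.9]
width: 0.0087
```

Run:
```python
from h import *
s=robot.state();f=s['contact_force'];print(s['time'],s['width'],f,s['torque'],s['eef_pos'])
```

```text
18.5 0.008717068383996286 [ 0.0248004   0.06174738 -1.94289359] [-0.03770431  0.03270474 -0.05694648] [0.50891072 0.31184343 0.13693968]
```

>>> arm_command(plan=[[255, 0, 2, 0, 0, 0, 0], [255, 0, 4, 0, 0, 0, 0], [255, 0, 6, 0, 0, 0, 0], [255, 0, 6, 0, 0, 0, 0]])

```text
time: 18.83
eef_pos: [0.5087, 0.3118, 0.1306]
eef_rot: [0.555, -0.553, 0.439, -0.44]
contact_force: [0.3, 0.1, -2.7]
width: 0.0088
```

Run:
```python
from h import *
s=robot.state();f=s['contact_force'];print(s['time'],s['width'],f,s['torque'],s['eef_pos'])
```

```text
18.8333 0.008827470760535774 [ 0.25153569  0.05789349 -2.7164912 ] [ 0.00562475 -0.01772734  0.03366464] [0.50874174 0.31175098 0.13063728]
```

>>> arm_command(plan=[[255, 0, 1, 0, 0, 0, 0], [255, 0, 2, 0, 0, 0, 0], [255, 0, 3, 0, 0, 0, 0], [255, 0, 3, 0, 0, 0, 0]])

```text
time: 19.17
eef_pos: [0.5091, 0.3122, 0.1283]
eef_rot: [0.555, -0.553, 0.439, -0.44]
contact_force: [-1.6, 1.1, 2.1]
width: 0.0088
```

Run:
```python
from h import *
s=robot.state();f=s['contact_force'];print(s['time'],s['width'],f,s['torque'],s['eef_pos'])
```

```text
19.1667 0.00881492969599402 [-1.61306476  1.09906156  2.12836435] [-0.05459482  0.21820354 -0.04375649] [0.50905041 0.3122222  0.12834965]
```

>>> arm_command(plan=[[200, 0, 0, 0, 0, 0, 0], [150, 0, 0, 0, 0, 0, 0], [80, 0, 0, 0, 0, 0, 0], [80, 0, 0, 0, 0, 0, 0], [80, 0, 0, 0, 0, 0, 0], [80, 0, 0, 0, 0, 0, 0], [80, 0, -10, 0, 0, 0, 0], [80, 0, -30, 0, 0, 0, 0], [80, 0, -60, 0, 0, 0, 0], [80, 0, -100, 0, 0, 0, 0], [80, 0, -140, 0, 0, 0, 0], [80, 0, -150, 0, 0, 0, 0], [80, 0, -150, 0, 0, 0, 0]])

```text
time: 20.25
eef_pos: [0.5111, 0.3132, 0.284]
eef_rot: [0.558, -0.549, 0.438, -0.441]
contact_force: [0.0, 0.0, 0.0]
width: 0.0587
```

Run:
```python
from h import *
s=robot.state();f=s['contact_force'];print(s['time'],s['width'],f,s['torque'],s['eef_pos'])
cv2.imwrite('pics/w20.png',np.clip(get_image('wrist')*1.3,0,255).astype('uint8'))
cv2.imwrite('pics/s20.png',np.clip(1.3*get_image('scene'),0,255).astype('uint8'))
cv2.imwrite('pics/t20.png',np.clip(1.5*get_image('top'),0,255).astype('uint8'))
```

```text
20.25 0.05874764386255583 [0.02260813 0.00043297 0.02782907] [-0.02536958 -0.01647894 -0.03345855] [0.51107516 0.31320722 0.28398948]
```

View pics/w20.png

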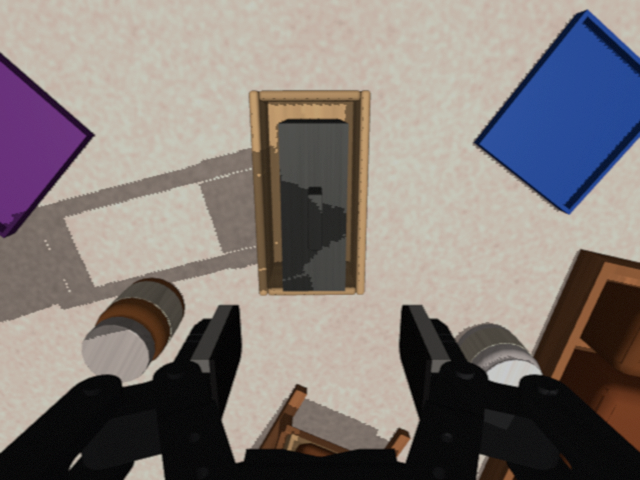

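View pics/s20.png

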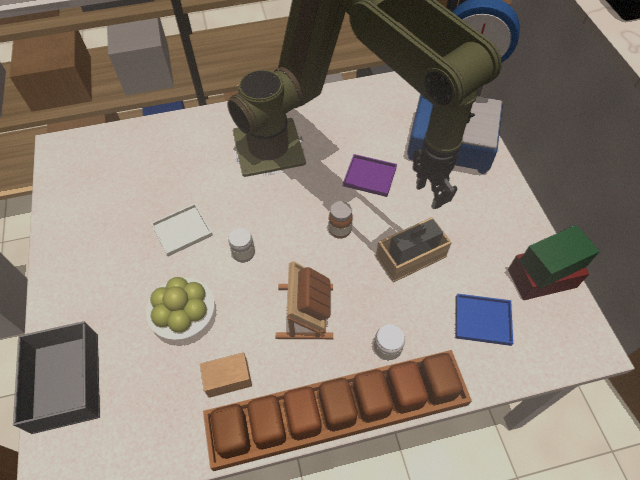

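View pics/t20.png

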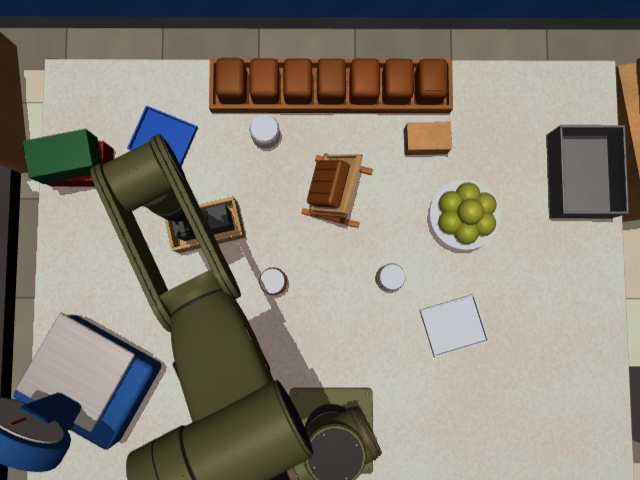

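Run:
```python
from h import *
a=cv2.imread('pics/scene0.png');c=get_image('scene')
d=cv2.absdiff(a,c).max(2)
for n,(x,y) in dict(jar=(340,219),can=(241,243),can2=(390,340),carton=(226,374)).items(): print(n,d[y-25:y+25,x-25:x+25].mean().round(2),np.percentile(d[y-25:y+25,x-25:x+25],98))
b=c[245:350,265:350];cv2.imwrite('pics/s21.png',np.clip(1.6*cv2.resize(b,None,fx=5.5,fy=5.5,interpolation=2),0,255).astype('uint8'))
```

```text
jar 12.57 46.0
can 5.62 8.0
can2 5.67 9.0
carton 5.37 8.0
```

View pics/s21.png

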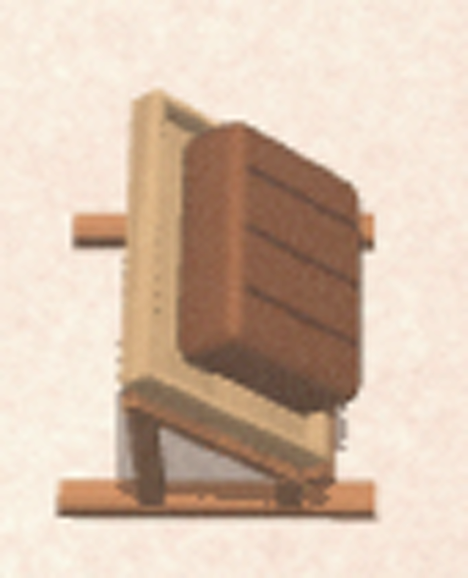

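```bash
python3 -c "
from rig import ticket,robot
print(robot.state()['time'],ticket.close_job())"
```

```text
the job is handed in; nothing more can be done
20.45 None
```

I handed the job in at 20.45 s of the 56 s allowed; the hand-in reports no verdict.

**What I did:** I pinched the tray and tin together through the stand's cut-out and lifted them clear. I then rolled them 180° as a closed pair and laid them tray-down against the ledge, where the force reading showed contact with both the face and the ledge. After letting go, I drew the tin off by its tab, straight off the slope. Once it was clear of the tray's rim I moved it slightly down-slope, so the loaf settled against the tray's rim. Finally I stood the empty tin on edge in the crate, tab up, and moved the arm clear.

**Last checks:**
- **Loaf and tray:** the pictures show the loaf lying in the tray, with the tray seated on the slope against the ledge.
- **Tin:** it stands upright inside the crate with its tab up.
- **Bystanders:** comparing the first and last scene pictures, the cans and carton show only noise-level change. The region around the jar did change (mean 12.6 against about 5.5 for the others). I put that down to the arm's shadow falling there, because the jar itself is at the same pixels as before, around (340, 219).
- **Robot:** force on the tool reads about zero, and the gripper is touching nothing.

**What disagreed:** points found by matching the two fixed cameras came out about 4 mm too low. The stand position also differed by 2–3 mm between views. I corrected for both using the wrist camera and the contact forces.

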